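Put the charged cells away in the sealed cell box

ROBOT

A 6-joint arm with a two-finger parallel gripper is mounted at the origin on the work surface. World frame = base frame: x ahead of the robot, y to its left, z up, the work surface at z = 0. Lengths are in mm, angles in rad, forces in N, time in s.
With the tool pointing down it reaches from about 325 to 900 mm from the base axis. Payload 6.1 kg.
Tool frame: the origin (TCP) lies midway between the tips of the shut fingers; the grasp point (between the pads) lies 19 mm behind it (env.grasp_offset is the distance from the TCP to the grasp point, in mm); z points along the fingers, y is the line along which they close (so a half turn about z gives the same grasp; the last joint's range is limited). The gripper opens to 85 mm and grips with 20 to 120 N. Pads are 22 mm wide; open, the fingers measure 114 mm over their backs; the gripper's body (76 mm by 85 mm) begins 54 mm behind the grasp point. The pads swing forward as they close: fully open they stand 13 mm farther back than shut.
Start: joints at [-1.436, 0.22, 1.526, -0, 1.395, -0.126], TCP at [161.152, -603.859, 231.3] pointing down, gripper open.
Joint ranges: [-2.98, 2.98], [-0.91, 2.08], [0.09, 2.57], [-1.24, 4.39], [0.2, 2.65], [-2.68, 2.68]. Speed limits (rad/s): [2.57, 2.57, 3.01, 3.14, 3.14, 3.14].

INTERFACE

Orientations are given as a unit quaternion [x, y, z, w].
In Python, from station import env gives the robot as it stands. Calls block until the motion is done:
- env.move_to(position, orientation): joint-space move of the TCP to a pose.
- env.move_l(position, rot=None, rate=150): straight line of the TCP; rot=None keeps the orientation; rate is the mean speed in mm/s.
- env.set_joints(angles): joint-space move.
- env.open_gripper() and env.grasp(f_grip=None): open the fingers fully, or close them until they stop; f_grip is the grip in N (None keeps the last).
- env.sleep(seconds).
- env.ik(position, orientation): joint angles nearest the present ones, or None.
- env.read_state(): the state.
- env.grab_frame(name): name is "scene" or "top"; returns (picture, depth): 400x640x3 uint8, red, green, blue; 400x640 float32, mm along the optical axis (not along the pixel's ray), 0 where there is no reading.
- env.get_calibration(name): a dict with "K" (3x3 intrinsics, pixels), "k1" (the pictures are not rectified: a ray, as slopes to the right and down, at radius r is drawn at 1 + k1 r^2 times it, then the intrinsics apply), "camera_from_world" (4x4, takes a point from world to camera coordinates). Camera axes: x right, y down, z forward; pixel columns grow to the right and rows downward; lengths in mm; the calibration is good to about 2 mm. A picture is of the moment at which its call begins. get_calibration takes no time and is no camera call.
A pose or a line that the arm cannot do raises env.PlanningError and nothing moves.
- env.finish_job(): hands the job in; it is judged then, once.
Trained networks look in the newest picture that a camera, given by its name, has taken for a name from the list of things; names that differ only in an ending like _2 or _b are one class to them, and where a whole thing is asked for, a point or a joint stands for the part that bears it (a point fixed in the world has none). Each returns a list of dicts, best first, with "p" (0 to 1); they miss things now and then, are a little off and sometimes report something else, mostly with a low value. They report only what shows in the picture. A call takes as long as a camera call.
- env.look_for(label, camera): "at" ([x, y, z] in mm, in world coordinates, good to about 4 mm: the middle of the surface that is visible of it).
The state is a dict: "t": time; "qpos": joint angles; "joint_velocities": joint speeds; "effort": joint torques, N m; "eef_pos": TCP position; "tcp_rot": TCP orientation; "ft_force": force on the tool from outside, world axes, zero at the start; "ft_torque": the same for the moment, N m; "width": opening from 0.0 (shut) to 1.0 (fully open); "grip_force": force on a finger pad.
Only numpy, scipy, OpenCV 4.12 (cv2) and the standard library are available. Lean on these libraries where they do the work, as an engineer would, in place of code of your own. Each camera call takes 0.05 s, during which the arm holds its last target. There are 200 camera calls.

TASK

The charged 18650 cells in the bench charger are to be put away: prise the orange snap-fit cover off the cell box by levering the flat screwdriver's blade in the notch at the box's end, lift the cover off and lay it aside, and stand every cell on end in a well of its own. Then put the cover back square on the box and press it down gently at both ends until it clicks fully home, no harder than that. The screwdriver must finish lying in the wooden tool tray, and the other things on the bench stay where they are.

Things in the scene. Friction and masses are not known exactly. Their poses are not given: they have to be found in the camera images.
- cell_box: The cell box: grey ribbed open-topped box 90 x 62 x 85 mm (x, y, z), fixed on the 3 mm mat. Origin: centre of underside; x its long way, z up. Heights from the underside: rim 85, well floor 4, top of well divider 66 mm. Mouth 54 x 54 mm. In each end wall of the mouth, at y = 0, 75 mm up, a steel spring ball catch stands 4 mm out. The -x end has the pry notch.
- well0 (a point): Centre of the top of one of the four wells of the cell box: square, 25.5 x 25.5 mm, 62 mm deep below this point; this point lies 19 mm below the rim of the box, 14.25 mm from its centre in x and y.
- well1 (a point): Centre of the top of one of the four wells of the cell box: square, 25.5 x 25.5 mm, 62 mm deep below this point; this point lies 19 mm below the rim of the box, 14.25 mm from its centre in x and y.
- well2 (a point): Centre of the top of one of the four wells of the cell box: square, 25.5 x 25.5 mm, 62 mm deep below this point; this point lies 19 mm below the rim of the box, 14.25 mm from its centre in x and y.
- well3 (a point): Centre of the top of one of the four wells of the cell box: square, 25.5 x 25.5 mm, 62 mm deep below this point; this point lies 19 mm below the rim of the box, 14.25 mm from its centre in x and y.
- notch (a point): Middle of the mouth of the pry notch, in the outer face of the box's -x end, 82.4 mm above the underside: slot 16 mm wide, 5.2 mm high, 16 mm deep along box +x, roofed by the closed cover. The outer edge of its floor is the fulcrum: a blade 14 mm in, tipped handle-down 30 to 35 degrees, lifts the cover past its catch (about 8 N); that end then stays up some 8 mm.
- cover: Orange cover, 60 g: plate 90 x 65 x 7 mm on a hollow square plug 50 x 50 mm, 14 mm deep; 2 mm play all round in the box mouth. Origin: centre of plug's lower edge; z up; x long way; stands on its plug when laid down. Plate underside z = 14, top z = 21 mm. Closed: origin 71 mm above the box's underside, plate flush with the box ends, 1.5 mm proud of its sides. Fits either way round.
- cover_top (a point): Middle of the cover's top face; 92 mm above the box's underside when closed. Laid on the box, the cover rests on the catches about 7 mm too high; some 19 N on the middle, or pressing each end in turn, snaps it down. After prying, the far end is still lightly caught and lets go when the cover is lifted (under 10 N) by its long sides, gripped 65 mm apart across y.
- cover_lip (a point): Middle of the lower edge of the cover plate at its -x end, over the notch, where the blade lifts it; 85 mm above the underside of the box when closed. Three short black ribs on the top of the cover mark this end; a white bar on the box lies under the notch.
- screwdriver: Short flat screwdriver, 70 g, 128 mm long, lying on the mat. Origin: middle of the underside of its handle; x to the blade, z up. Yellow and black flat-sided handle: x -33 to 33, 22 mm wide (y), 20 mm high. Steel shaft 7 mm thick at z = 10. Blade 10 mm wide, 3 mm thick, flat side level, x = 75 to the tip at 95 mm. Balances at x = 18.
- blade_tip (a point): Middle of the end of the screwdriver's blade.
- tool_tray: Shallow pale wooden tray, fixed on the bench (z = 0), empty: 212 x 92 mm outside, 200 x 80 mm inside, rim 17 mm high, floor 6 mm above the bench; x is its long way. Origin: centre of its underside. The place for the screwdriver.
- charger: Four-bay charger, grey, fixed on the bench (z = 0), 120 x 204 mm (x, y), deck 28 mm high, a strip along its +x edge (x 42 to 60) 40 mm high. Origin: centre of underside. Flat bays along its x at y = -69, -23, 23, 69 mm; each cell lies on the deck at x = 0 between two brass contacts 12 mm wide, 10 mm high (x = -43 to -37 and 35 to 39).
- cell0: 18650 cell: blue cylinder 18.5 mm in diameter and 65 mm long, 47 g, white ring at its plus end. Origin: its centre; x is its own axis (plus end at +x). It starts lying in a charger bay, along the charger's x. May be absent. Standing in a well its centre is 36.5 mm above the underside of the box. Either end up.
- cell1: 18650 cell: blue cylinder 18.5 mm in diameter and 65 mm long, 47 g, white ring at its plus end. Origin: its centre; x is its own axis (plus end at +x). It starts lying in a charger bay, along the charger's x. May be absent. Standing in a well its centre is 36.5 mm above the underside of the box. Either end up.
- cell2: 18650 cell: blue cylinder 18.5 mm in diameter and 65 mm long, 47 g, white ring at its plus end. Origin: its centre; x is its own axis (plus end at +x). It starts lying in a charger bay, along the charger's x. May be absent. Standing in a well its centre is 36.5 mm above the underside of the box. Either end up.
- cell3: 18650 cell: blue cylinder 18.5 mm in diameter and 65 mm long, 47 g, white ring at its plus end. Origin: its centre; x is its own axis (plus end at +x). It starts lying in a charger bay, along the charger's x. May be absent. Standing in a well its centre is 36.5 mm above the underside of the box. Either end up.
- solder_reel: Bystander: reel of solder, 48 mm across, 36 mm high. Origin: centre of its underside.
- pliers: Bystander: pliers with orange handles, 160 mm long, 12 mm high, on the bench. Origin: under the pivot.
- wood_block: Bystander: pale wood block 45 x 110 x 25 mm. Origin: centre of its underside.
- parts_pot: Bystander: small yellow pot, 52 mm across, 35 mm high, on the mat. Origin: centre of its underside.

How it is judged (in metres and radians):
On the way, in this order (a step that is already met when the one before it is completed fails the run):
1. the screwdriver's blade has prised up the notch end of the cover (blade still in the notch) (distance between blade_tip and cover_lip below 0.03 m and z of cover_lip in the frame of cell_box above 0.0895 m), for 0.1 s.
2. the cover is off the box and laid aside (horizontal distance between cover and cell_box above 0.09 m and height (world z) of cover below 0.05 m and linear speed of cover below 0.02 m/s), for 0.2 s.
3. every cell stands on end in a well of the box (x of cell0 in the frame of cell_box between -0.026 and 0.026 m and y of cell0 in the frame of cell_box between -0.026 and 0.026 m and z of each of cell0, cell1, cell2, cell3 in the frame of cell_box below 0.042 m and angle between the x axis of each of cell0, cell1, cell2, cell3 and the z axis of cell_box, either way round below 0.2 rad and x of cell1 in the frame of cell_box between -0.026 and 0.026 m and y of cell1 in the frame of cell_box between -0.026 and 0.026 m and x of cell2 in the frame of cell_box between -0.026 and 0.026 m and y of cell2 in the frame of cell_box between -0.026 and 0.026 m and x of cell3 in the frame of cell_box between -0.026 and 0.026 m and y of cell3 in the frame of cell_box between -0.026 and 0.026 m), for 0.2 s.
At the end, for the whole second after the job is handed in: Every cell stands on end in a well (centre under 42 mm above the box's underside, within 0.2 rad of upright); the cover is home (5 mm, 0.12 rad, not over 2.5 mm high, level to 0.05 rad); the screwdriver lies wholly within the tray; all at rest (all of step 3 and x of cover in the frame of cell_box between -0.005 and 0.005 m and y of cover in the frame of cell_box between -0.005 and 0.005 m and z of cover in the frame of cell_box below 0.0735 m and z of cover_lip in the frame of cell_box below 0.0872 m and angle between cover's own z axis and vertical below 0.05 rad and angle between the x axis of cover and the x axis of cell_box, either way round below 0.12 rad and linear speed of each of cover, screwdriver below 0.02 m/s and x of screwdriver in the frame of tool_tray between -0.102 and 0.102 m and y of screwdriver in the frame of tool_tray between -0.042 and 0.042 m and z of each of screwdriver, blade_tip in the frame of tool_tray below 0.03 m and x of blade_tip in the frame of tool_tray between -0.102 and 0.102 m and y of blade_tip in the frame of tool_tray between -0.042 and 0.042 m); the robot touches nothing.
It fails at once if one of the other things on the bench is pushed more than 3 cm (distance of any of solder_reel, pliers, wood_block, parts_pot from where it was at the start of the episode above 0.03 m).
It fails at once if the cover is rammed down on the box with more than 70 N (contact force between cover and cell_box above 70 N).
Of cell0, cell1, cell2, cell3 only 2 to 4 are there at a start; the rules pass over those that are not, and their reading is None.
At some moment in a run one of screwdriver may be knocked a few centimetres aside while the robot is not near it.
It also fails if it takes over 210 s, if anything falls off the work surface, if the arm or the gripper's body presses on something with over 40 N, if the wrist force passes 120 N, or if a joint passes its speed limit or range.

## Working session

There is one attempt and no reset: what is moved stays moved. The work goes in short steps, each a Python script; the robot and the scene stay as the last script left them, time stands still between calls to the robot, and variables do not carry over. Pictures are saved under pics/ and viewed, at most 14 in all, crops included, and the job is handed in when it is done.

```bash
ls; mkdir -p pics; cat > h.py <<'E'
import numpy as np, cv2
from station import env
from scipy.spatial.transform import Rotation as R
def snap(cam,name=None):
    im,d=env.grab_frame(cam)
    if name: cv2.imwrite(f'pics/{name}.png',im[:,:,::-1])
    return im,d
def world(cam,d):
    """per-pixel world coordinates HxWx3"""
    c=env.get_calibration(cam);K=np.array(c['K']);k1=c['k1']
    h,w=d.shape;u,v=np.meshgrid(np.arange(w),np.arange(h))
    x=(u-K[0,2])/K[0,0];y=(v-K[1,2])/K[1,1]
    rd=np.hypot(x,y);r=rd.copy()
    for _ in range(10): r=rd/(1+k1*r*r)
    s=1/(1+k1*r*r)
    P=np.stack([x*s*d,y*s*d,d,np.ones_like(d)],-1)
    W=P@np.linalg.inv(np.array(c['camera_from_world'])).T
    W=W[...,:3];W[d<=0]=np.nan
    return W
E
python3 - <<'E'
from h import *
for c in('scene','top'):
    im,d=snap(c,c+'0'); np.savez(f'{c}0.npz',im=im,W=world(c,d))
    for n in ['cell_box','notch','cover','cover_lip','screwdriver','blade_tip','tool_tray','charger','cell0','solder_reel','pliers','wood_block','parts_pot']:
        print(c,n,[(np.round(q['at']).tolist(),round(q['p'],2)) for q in env.look_for(n,c)][:5])
print(env.read_state(),env.grasp_offset)
E
```

```text
pics
station.py
scene cell_box [([699.0, -6.0, 45.0], 0.73)]
scene notch [([698.0, -3.0, 48.0], 0.6), ([495.0, 310.0, 29.0], 0.5)]
scene cover [([658.0, -172.0, 19.0], 0.68), ([669.0, 20.0, 95.0], 0.57)]
scene cover_lip [([670.0, 21.0, 93.0], 0.72)]
scene screwdriver [([465.0, -212.0, 24.0], 0.6), ([496.0, 311.0, 29.0], 0.26)]
scene blade_tip [([464.0, -213.0, 19.0], 0.46)]
scene tool_tray [([530.0, -417.0, 8.0], 0.84)]
scene charger [([495.0, 310.0, 29.0], 0.56)]
scene cell0 [([703.0, -4.0, 50.0], 0.65), ([509.0, 312.0, 44.0], 0.64)]
scene solder_reel [([686.0, 182.0, 34.0], 0.8), ([701.0, -4.0, 46.0], 0.4)]
scene pliers [([750.0, 356.0, 8.0], 0.61)]
scene wood_block [([798.0, 30.0, 27.0], 0.58)]
scene parts_pot [([796.0, 26.0, 30.0], 0.68), ([658.0, -173.0, 20.0], 0.55)]
top cell_box [([626.0, 17.0, 45.0], 0.42)]
top notch [([628.0, 18.0, 41.0], 0.53), ([480.0, 334.0, 31.0], 0.51)]
top cover [([662.0, 18.0, 97.0], 0.63)]
top cover_lip [([663.0, 19.0, 93.0], 0.7)]
top screwdriver [([459.0, -205.0, 24.0], 0.69), ([622.0, 21.0, 46.0], 0.43)]
top blade_tip [([463.0, -210.0, 21.0], 0.78
[... 414 characters left out ...]
 2.20400379e-01,  1.52650083e+00,  2.02670709e-05,
        1.39471572e+00, -1.26146835e-01]), 'joint_velocities': array([-1.16576123e-03, -1.52047024e-03,  5.99922772e-05, -1.38801980e-03,
       -1.87637945e-04, -1.56998659e-04]), 'effort': array([-8.09731478e-05, -4.96839094e+01, -3.89721823e+01, -2.64153414e-04,
        9.38628109e-04,  3.56891690e-06]), 'eef_pos': array([ 161.13826087, -603.85776856,  231.29896424]), 'tcp_rot': array([ 9.91509447e-01,  1.30034674e-01,  9.92504332e-06, -1.21802153e-05]), 'ft_force': array([-0.20100574,  0.08216988, -0.05433691]), 'ft_torque': array([-0.00776886,  0.00883854,  0.00637551]), 'grip_force': 0.0, 'width': 0.9986879224093957} 18.700000000000003
```

View pics/top0.png

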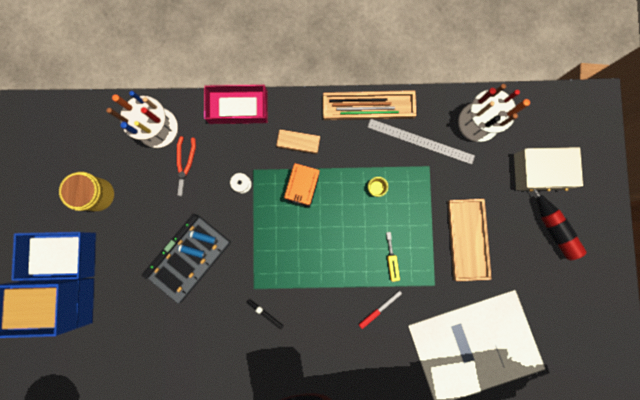

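View pics/scene0.png

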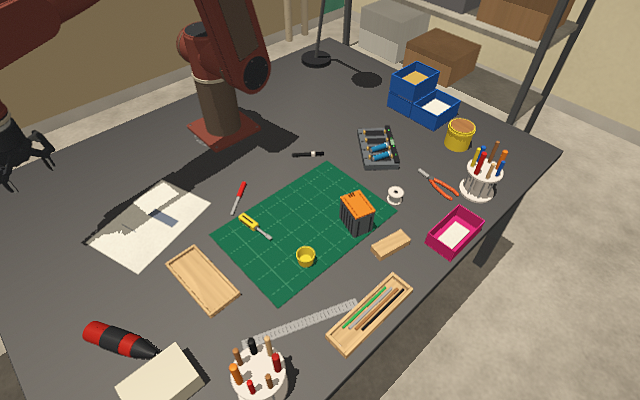

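Top view: box with orange cover at (301,185), with the ribs on its robot-facing end at (297,198). The screwdriver is at (392,257) with its blade away from the robot, the tray at (469,240) and the charger at (188,258), apparently with 2 blue cells. Next I'll do metric fits and zoom in.

```bash
cat > fit.py <<'E'
from h import *
def rect(W,mask,box,zr):
    """minAreaRect in world xy of pixels in mask within box (x0,x1,y0,y1) and z-range"""
    m=mask&(W[...,0]>box[0])&(W[...,0]<box[1])&(W[...,1]>box[2])&(W[...,1]<box[3])&(W[...,2]>zr[0])&(W[...,2]<zr[1])
    P=W[m]
    if len(P)<5: return None
    (c,s,a)=cv2.minAreaRect(P[:,:2].astype(np.float32))
    if s[0]<s[1]: s=s[::-1];a+=90
    return dict(c=np.round(c,1).tolist(),s=np.round(s,1).tolist(),a=round((a+90)%180-90,1),z=round(float(np.median(P[:,2])),1),med=np.round(np.median(P[:,:2],0),1).tolist(),n=len(P))
def hsv(im): return cv2.cvtColor(im,cv2.COLOR_RGB2HSV).astype(int)
E
python3 - <<'E'
from fit import *
tiles=[]
for c in('scene','top'):
    z=np.load(c+'0.npz');im,W=z['im'],z['W'];H=hsv(im);h,s,v=[H[...,i] for i in range(3)]
    one=np.ones_like(h,bool)
    print(c)
    print('cover',rect(W,(h<18)&(s>150)&(v>80),(600,740,-50,90),(85,105)), rect(W,one,(600,740,-50,90),(87,105)))
    print('ribs',rect(W,(v<70),(600,740,-50,90),(87,105)))
    print('white',rect(W,(s<60)&(v>140),(580,740,-50,90),(20,84)))
    print('sd yellow',rect(W,(h>20)&(h<35)&(s>120)&(v>100),(350,600,-280,-130),(8,40)),'any',rect(W,one,(350,600,-280,-130),(8,40)))
    print('sd steel',rect(W,(s<90)&(v>90),(350,600,-280,-130),(5,40)))
    print('tray',rect(W,one,(380,680,-500,-320),(12,25)))
    print('chg',rect(W,one,(380,640,200,430),(18,60)),'strip',rect(W,one,(380,640,200,430),(37,60)))
    blue=(h>95)&(h<118)&(s>110)&(v>70)
    n,lab,st,ce=cv2.connectedComponentsWithStats((blue&(W[...,0]>380)&(W[...,0]<640)&(W[...,1]>200)&(W[...,1]<430)).astype(np.uint8))
    for i in range(1,n):
        if st[i,4]>15: print('cell',rect(W,lab==i,(0,900,0,600),(0,90)))
    print('mat',rect(W,(h>60)&(h<90)&(s>100),(300,900,-400,300),(-10,15)))
t=cv2.imread('pics/top0.png');s_=cv2.imread('pics/scene0.png')
r=lambda a,x,y,w,hh:cv2.resize(a[y:y+hh,x:x+w],(400,300),interpolation=cv2.INTER_CUBIC)
cv2.imwrite('pics/m1.png',np.vstack([np.hstack([r(t,138,207,100,100),r(s_,340,115,80,60)]),np.hstack([r(s_,320,175,80,80),r(t,360,225,80,60)])]))
E
```

```text
scene
cover {'c': [666.7, 21.1], 's': [91.4, 66.9], 'a': -16.4, 'z': 94.2, 'med': [668.9, 18.5], 'n': 561} {'c': [667.5, 20.7], 's': [93.0, 67.2], 'a': -16.3, 'z': 94.2, 'med': [669.1, 18.0], 'n': 581}
ribs None
white None
sd yellow {'c': [450.3, -213.7], 's': [66.3, 23.2], 'a': 6.2, 'z': 21.7, 'med': [453.5, -216.2], 'n': 141} any {'c': [450.1, -216.2], 's': [188.8, 34.7], 'a': -0.0, 'z': 19.5, 'med': [462.7, -213.1], 'n': 238}
sd steel {'c': [446.7, -190.7], 's': [187.5, 74.2], 'a': 11.7, 'z': 12.9, 'med': [493.0, -207.4], 'n': 88}
tray {'c': [521.5, -416.0], 's': [212.3, 90.2], 'a': 1.8, 'z': 16.5, 'med': [535.6, -422.2], 'n': 535}
chg {'c': [486.9, 326.1], 's': [211.0, 121.6], 'a': -40.4, 'z': 27.7, 'med': [501.1, 314.2], 'n': 1330} strip {'c': [495.7, 330.4], 's': [198.3, 101.5], 'a': -39.4, 'z': 40.5, 'med': [527.7, 315.0], 'n': 308}
cell {'c': [496.9, 315.4], 's': [66.5, 36.2], 'a': 76.5, 'z': 42.1, 'med': [505.8, 307.8], 'n': 75}
cell {'c': [533.5, 286.5], 's': [67.2, 35.1], 'a': 73.8, 'z': 42.4, 'med': [542.0, 279.3], 'n': 82}
mat {'c': [636.3, -79.3], 's': [483.3, 475.8], '
[... 513 characters left out ...]
211.6], 's': [198.1, 50.2], 'a': -6.1, 'z': 10.5, 'med': [488.0, -204.6], 'n': 142}
tray {'c': [520.4, -414.9], 's': [213.4, 95.3], 'a': 1.4, 'z': 16.3, 'med': [522.0, -420.7], 'n': 610}
chg {'c': [487.3, 329.5], 's': [205.4, 121.9], 'a': -39.9, 'z': 28.7, 'med': [488.3, 329.2], 'n': 3774} strip {'c': [494.3, 335.3], 's': [200.1, 102.9], 'a': -39.2, 'z': 40.6, 'med': [520.4, 330.1], 'n': 907}
cell {'c': [538.3, 280.9], 's': [55.2, 19.7], 'a': 72.2, 'z': 43.6, 'med': [539.5, 280.6], 'n': 160}
cell {'c': [502.5, 309.9], 's': [56.7, 20.1], 'a': 72.2, 'z': 44.2, 'med': [504.3, 311.0], 'n': 161}
mat {'c': [636.9, -80.4], 's': [481.8, 471.2], 'a': 90.0, 'z': 2.8, 'med': [551.1, -82.6], 'n': 19253}
```

View pics/m1.png

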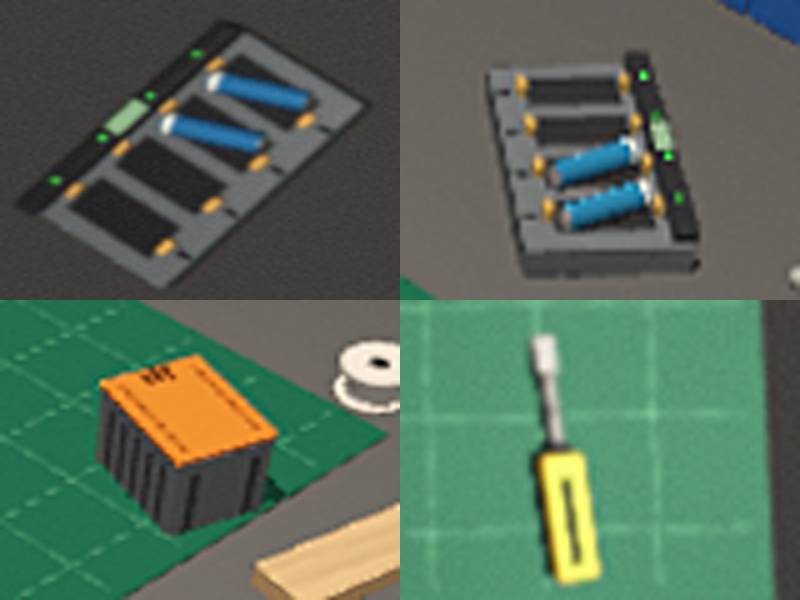

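The zoom shows two cells, in the bays at charger y=-69 and -23, skewed about 20° to the bays. The ribs are on the robot-side end, so the notch faces the robot. Next I'll check the key poses for reachability.

```bash
cat > poses.py <<'E'
from fit import *
BC=np.array([667.1,21.9,3.0]);BY=np.radians(-16.8)
RB=R.from_euler('z',BY)
def box(p): return BC+RB.apply(np.array(p,float))
def d2(deg): a=np.radians(deg);return np.array([np.cos(a),np.sin(a),0])
UP=np.array([0,0,1.])
def ori(z,y):
    z=np.array(z,float)/np.linalg.norm(z);y=np.array(y,float);y=y-z*(y@z);y/=np.linalg.norm(y)
    return R.from_matrix(np.c_[np.cross(y,z),y,z])
def fz(): return np.array(env.read_state()['ft_force'])
E
python3 - <<'E'
from poses import *
def t(n,p,r): 
    q=env.ik(list(p),list(r.as_quat())); print(n,None if q is None else np.round(q,2))
for s in(1,-1):
    print(s)
    t('sd',[460,-211,5],ori(-UP,s*d2(96.3)))
    b=RB.apply([1,0,0])
    for th in(0,35):
        rr=R.from_rotvec(-np.radians(th)*RB.apply([0,1,0]))
        p=box([-45,0,80])+rr.apply(-b*71-UP*9)
        t(f'pry{th}',p,rr*ori(-UP,s*RB.apply([0,1,0])))
    t('tray',[522-10,-415,10],ori(-UP,s*d2(91.5)))
    t('cover',box([0,0,75]),ori(-UP,s*RB.apply([0,1,0])))
    t('aside',[560,-90,6],ori(-UP,s*d2(73)))
    t('cellA',[535,269,33],ori(-UP,s*d2(172)))
    t('cellB',[504,314,33],ori(-UP,s*d2(162)))
    for hd in(-16.8-90,-16.8,73.2,0):
      for w in((-14.25,-14.25),(-14.25,14.25)):
        f=d2(hd);t(f'ins{hd}',box([*w,99])+f*19,ori(f,s*np.cross(UP,f)))
        t(f'up{hd}',box([*w,160])+f*19,ori(f,s*np.cross(UP,f)))
E
```

```text
1
sd [-0.59  0.23  1.99 -0.    0.92 -2.27]
pry0 [-0.04  0.23  1.83 -0.    1.08 -1.32]
pry35 [ 0.07  0.08  2.24 -0.72  0.31 -0.57]
tray [-0.8   0.53  1.57 -0.    1.04 -2.4 ]
cover [-0.09  0.46  1.53 -0.    1.16 -1.36]
aside [-0.3   0.36  1.83 -0.    0.96 -1.57]
cellA [ 0.33  0.38  1.74 -0.    1.03 -2.67]
cellB [ 0.42  0.37  1.75 -0.    1.03 -2.4 ]
ins-106.8 [ 0.3   1.2   0.99 -1.2   2.05  0.71]
up-106.8 [ 0.3   1.09  1.04 -1.22  2.07  0.65]
ins-106.8 [ 0.33  1.24  0.91 -1.19  2.08  0.68]
up-106.8 [ 0.33  1.13  0.97 -1.22  2.1   0.63]
ins-16.8 [0.07 0.64 2.21 3.52 1.3  1.46]
up-16.8 [0.07 0.44 2.27 3.54 1.17 1.41]
ins-16.8 [0.14 0.65 2.17 3.6  1.28 1.43]
up-16.8 [0.14 0.46 2.24 3.62 1.17 1.37]
ins73.2 [-0.6   0.91  1.56  1.32  1.76  2.22]
up73.2 [-0.6   0.79  1.61  1.34  1.78  2.29]
ins73.2 [-0.56  0.9   1.58  1.36  1.73  2.22]
up73.2 [-0.56  0.78  1.62  1.37  1.75  2.29]
ins0 [-0.2   0.62  2.27  2.94  1.32  1.62]
up0 [-0.2   0.41  2.34  2.93  1.19  1.65]
ins0 [-0.11  0.63  2.25  3.02  1.31  1.6 ]
up0 [-0.11  0.42  2.32  3.02  1.17  1.62]
-1
sd [-0.59  0.23  1.99 -0.    0.92  0.87]
pry
[... 330 characters left out ...]
9 -1.2   2.05 -2.43]
up-106.8 [ 0.3   1.09  1.04 -1.22  2.07 -2.49]
ins-106.8 [ 0.33  1.24  0.91 -1.19  2.08 -2.46]
up-106.8 [ 0.33  1.13  0.97 -1.22  2.1  -2.52]
ins-16.8 [ 0.07  0.64  2.21  3.52  1.3  -1.68]
up-16.8 [ 0.07  0.44  2.27  3.54  1.17 -1.73]
ins-16.8 [ 0.14  0.65  2.17  3.6   1.28 -1.71]
up-16.8 [ 0.14  0.46  2.24  3.62  1.17 -1.77]
ins73.2 [-0.6   0.91  1.56  1.32  1.76 -0.92]
up73.2 [-0.6   0.79  1.61  1.34  1.78 -0.85]
ins73.2 [-0.56  0.9   1.58  1.36  1.73 -0.92]
up73.2 [-0.56  0.78  1.62  1.37  1.75 -0.85]
ins0 [-0.2   0.62  2.27  2.94  1.32 -1.52]
up0 [-0.2   0.41  2.34  2.93  1.19 -1.49]
ins0 [-0.11  0.63  2.25  3.02  1.31 -1.54]
up0 [-0.11  0.42  2.32  3.02  1.17 -1.52]
```

```bash
cat > sd.py <<'E'
from poses import *
def find_sd(cam='top',box_=(350,640,-480,-100)):
    im,d=snap(cam);W=world(cam,d);h,s,v=np.moveaxis(hsv(im),-1,0)
    m=(h>20)&(h<35)&(s>120)&(v>100)&(W[...,0]>box_[0])&(W[...,0]<box_[1])&(W[...,1]>box_[2])&(W[...,1]<box_[3])&(W[...,2]>8)&(W[...,2]<45)
    n,lab,st,_=cv2.connectedComponentsWithStats(m.astype(np.uint8))
    i=1+np.argmax(st[1:,4]); return rect(W,lab==i,(0,900,-900,900),(0,60))
E
python3 - <<'E'
from sd import *
r=find_sd();print(r)
c=np.array(r['c']);a=r['a'];g=c+10*d2(a)[:2]
q=list(ori(-UP,d2(a+90)).as_quat())
env.move_to([*g,120],q); print(find_sd(),env.look_for('blade_tip','top')[:1])
env.move_l([*g,6.5],rate=80)
env.grasp(60); s=env.read_state();print(s['width'],s['eef_pos'],s['ft_force'])
env.move_l([*g,126.5],rate=80); print(env.read_state()['grip_force'],env.read_state()['t'])
im,d=snap('scene','g1')
i2,d2_=snap('top');W=world('top',d2_);h,s,v=np.moveaxis(hsv(i2),-1,0)
# blade tip: highest-x pixel near z 130
m=(abs(W[...,2]-130)<8)&(abs(W[...,1]-g[1])<40)&(W[...,0]>460)&(W[...,0]<600)
P=W[m];i=P[:,0].argsort()[-8:];print(len(P),P[i].mean(0),'expected',c+95*d2(a)[:2])
cv2.imwrite('pics/g2.png',np.hstack([cv2.resize(im[150:300,160:360,::-1],(400,300)),cv2.resize(i2[150:300,300:500,::-1],(400,300))]))
E
```

```text
{'c': [450.3, -210.4], 's': [65.7, 22.5], 'a': 6.9, 'z': 22.4, 'med': [451.4, -209.1], 'n': 216}
{'c': [473.7, -207.9], 's': [20.6, 13.2], 'a': 88.9, 'z': 22.7, 'med': [474.9, -207.2], 'n': 46} [{'at': [487.1, -204.7, 15.1], 'p': 0.57}]
0.24121853908964228 [ 460.56925734 -209.42917094    6.82967643] [-0.17433774  0.02187294  3.27337961]
58.668726682662964 7.2333
95 [ 541.6923043  -200.53521896  134.27451553] expected [ 544.61194748 -198.98700031]
```

View pics/g2.png

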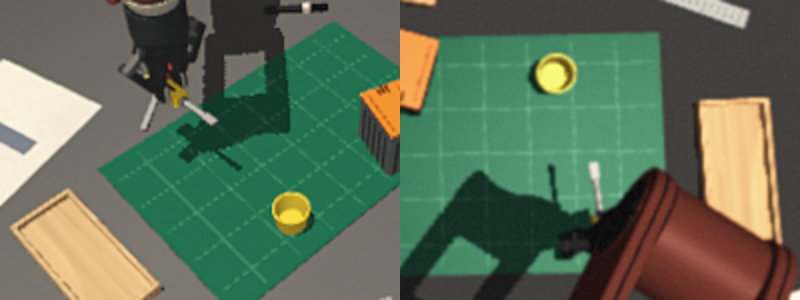

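The screwdriver is held firmly: in the left crop the blade is at about (205,115), pointing forward and level. Next is insertion into the notch with force monitoring.

```bash
python3 - <<'E'
from sd import *
yb=RB.apply([0,1,0]);b=RB.apply([1,0,0]);o=ori(-UP,yb);q=list(o.as_quat())
tcp=lambda x,z=82.4: list(box([x,0,z])-85*b-6.3*UP)
env.move_to(list(np.array(tcp(-80))+60*UP),q)
env.move_l(tcp(-80),rate=120); env.move_l(tcp(-52),rate=80); env.sleep(.2)
f0=fz();im,d=snap('scene','i0')
cv2.imwrite('pics/i0c.png',cv2.resize(im[150:270,280:440,::-1],(800,600),interpolation=cv2.INTER_CUBIC))
x=-52
while x<-29:
    x+=1; env.move_l(tcp(x),rate=20); env.sleep(.05); f=fz()-f0
    if x%4==0 or np.linalg.norm(f)>3: print(x,np.round(RB.inv().apply(f),1))
    if -f@b>5: break
    if np.linalg.norm(f)>12: break
print(x,env.read_state()['eef_pos'],tcp(x),env.read_state()['t'])
E
```

```text
-48 [-0.8 -0.4 -0.5]
-44 [-0.8 -0.8 -0.8]
-40 [0.  0.6 0.1]
-36 [-0.6 -0.1 -1.8]
-32 [-1.1 -0.5 -0.5]
-29 [557.94486994  54.83833142  79.06306419] [np.float64(557.9655772813444), np.float64(54.84962485166976), np.float64(79.10000000000001)] 16.725
```

View pics/i0c.png

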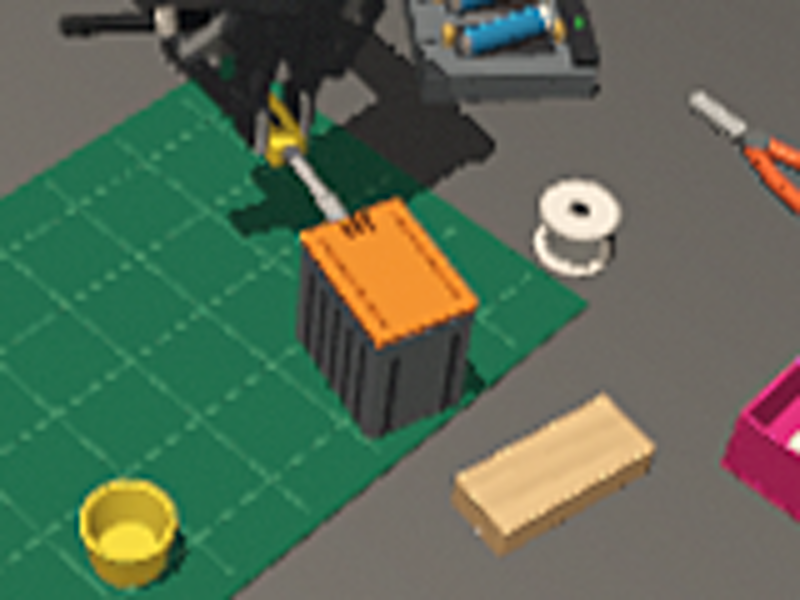

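The blade at (330,210) is lined up with the ribs and entered freely. I'll seek the notch end, back off, then pry.

```bash
python3 - <<'E'
from sd import *
yb=RB.apply([0,1,0]);b=RB.apply([1,0,0]);o=ori(-UP,yb)
tcp=lambda x,z=82.4: list(box([x,0,z])-85*b-6.3*UP)
f0=fz();x=-29
while x<-24:
    x+=.5; env.move_l(tcp(x),rate=20); env.sleep(.1); f=RB.inv().apply(fz()-f0)
    if np.linalg.norm(f)>2.5: print(x,np.round(f,1))
    if f[0]<-4 or np.linalg.norm(f)>10: break
# now tip is at 16 in if contact; aim for 14 in
contact=f[0]<-4
xt=x if contact else -27.
back=1.8 if contact else 0
print('end',x,contact)
xc=xt-back
off=xc-(-45+14.2)   # nominal - actual tip
print('off',off)
env.move_l(tcp(xc),rate=20)
# pivot: blade underside 14.2 from tip -> fulcrum edge at box(-45,0,79.8)
L=85+off-14.2      # pivot distance ahead of grasp (TCP axis); actual
F=box([-45,0,79.8])
piv=np.array([0,0,0])
def pose(th,dz=0):
    rr=R.from_rotvec(-np.radians(th)*yb)
    rel=-(85-14.2)*b-(6.3-1.5)*UP    # TCP minus pivot point on blade
    p=F+dz*UP+off*b*0+rr.apply(rel+off*b)
    return list(p),list((rr*o).as_quat())
for th in range(0,36,5):
    p,q=pose(th,0.3); 
    try: env.move_l(p,q,rate=30)
    except env.PlanningError as e: print(th,e);break
    f=fz()-f0; print(th,np.round(RB.inv().apply(f),1))
    if np.linalg.norm(f)>45: break
env.sleep(.4)
im,d=snap('scene','p0');W=world('scene',d)
cv2.imwrite('pics/p0c.png',cv2.resize(im[150:270,280:440,::-1],(800,600),interpolation=cv2.INTER_CUBIC))
h,s,v=np.moveaxis(hsv(im),-1,0);m=(h<18)&(s>150)&(v>80)&(W[...,2]>80)
P=RB.inv().apply(W[m]-BC);ok=(abs(P[:,0])<50)&(abs(P[:,1])<40);P=P[ok];print(len(P),'top z vs x',np.round(np.polyfit(P[:,0],P[:,2],1),3))
print(env.read_state()['t'])
E
```

```text
-28.5 [-3.3 -0.3  0.8]
-28.0 [-4.8 -0.2  1.7]
end -28.0 True
off 1.0
0 [-0.6 -0.3  0.3]
5 [ 0.2 -0.1  0.7]
10 [-2.1  0.5  0.2]
15 [ 1.5 -0.6  0.5]
20 [-4.1 -0.8  1.7]
25 [-1.8  0.4  2.1]
30 [-4.2  0.1  2.5]
35 [-4.7  0.6  2.7]
586 top z vs x [-0.101 95.467]
20.8833
```

View pics/p0c.png

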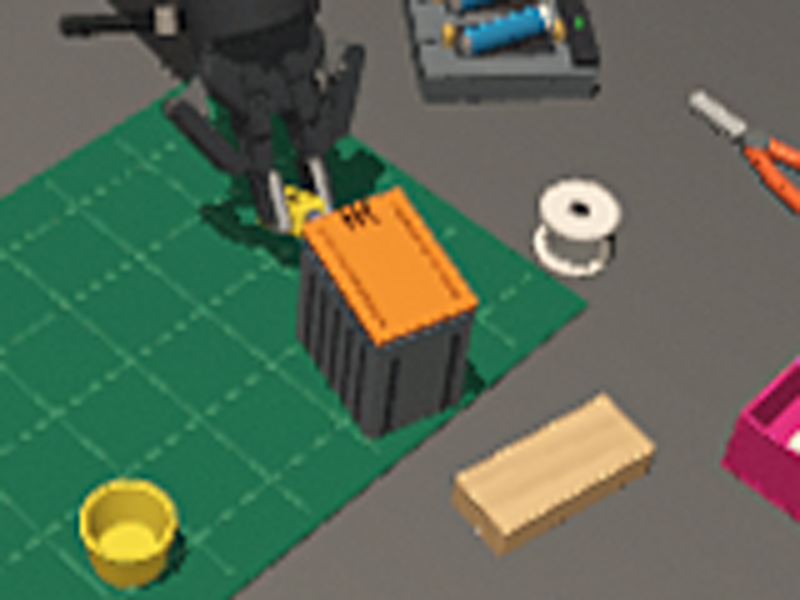

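The cover's notch end is up about 8 mm (slope -0.10). Now I'll withdraw the blade and lay the screwdriver in the tray.

```bash
python3 - <<'E'
from sd import *
yb=RB.apply([0,1,0]);b=RB.apply([1,0,0]);o=ori(-UP,yb);F=box([-45,0,79.8])
def pose(th,back=0,dz=.3):
    rr=R.from_rotvec(-np.radians(th)*yb)
    return list(F+dz*UP+rr.apply(-(84-14.2)*b-4.8*UP-back*b)),list((rr*o).as_quat())
for th in(25,12): env.move_l(*pose(th),rate=50)
env.move_l(*pose(12,40),rate=80)
env.move_l(*pose(0,60,30),rate=120)
im,d=snap('top','t1');W=world('top',d)
h,s,v=np.moveaxis(hsv(im),-1,0);m=(h<18)&(s>150)&(v>80)&(W[...,2]>80)
P=RB.inv().apply(W[m]-BC);ok=(abs(P[:,0])<55)&(abs(P[:,1])<45);P=P[ok];print(len(P),np.round(np.polyfit(P[:,0],P[:,2],1),3),P.min(0),P.max(0))
a=1.5; T=np.array([520.8,-415.3])
q=list(ori(-UP,d2(a+90)).as_quat()); g=T-21*d2(a)[:2]
env.move_to([*g,110],q); env.move_l([*g,18.5],rate=100); env.sleep(.2); env.open_gripper(); env.sleep(.3)
env.move_l([*g,150],rate=150)
b_=box([0,0,0]);qc=list(ori(-UP,yb).as_quat())
env.move_to(list(box([-20,0,190])),qc)
im,d=snap('scene','t2');cv2.imwrite('pics/t2c.png',cv2.resize(im[180:330,120:420,::-1],(800,400),interpolation=cv2.INTER_CUBIC))
snap('top');print(find_sd(box_=(350,660,-480,-340)),[ (np.round(k['at']),k['p']) for k in env.look_for('blade_tip','top')][:2],env.read_state()['t'])
E
```

```text
945 [-8.3000e-02  9.6034e+01] [-45.45015789 -32.54946901  77.80896627] [ 44.60594925  32.37484216 105.13658505]
{'c': [487.7, -418.0], 's': [65.7, 28.4], 'a': -1.1, 'z': 25.8, 'med': [489.3, -413.6], 'n': 200} [(array([ 498., -411.,   26.]), 0.81)] 30.2417
```

View pics/t2c.png

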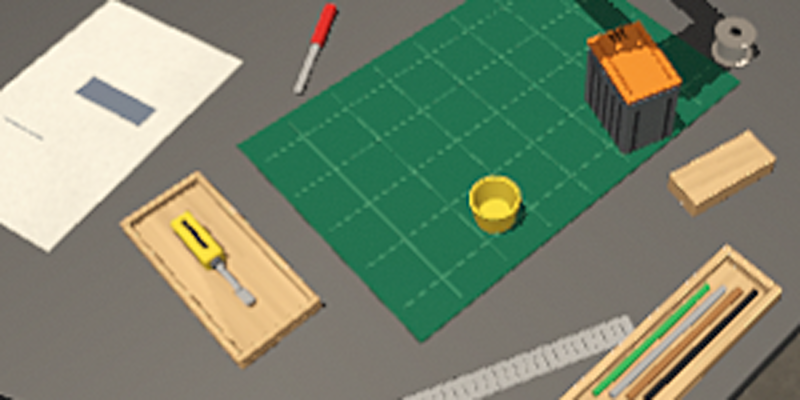

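The screwdriver lies in the tray at (215,260) and the cover is tilted up at its notch end. Now I'll grip and lift the cover.

```bash
python3 - <<'E'
from sd import *
yb=RB.apply([0,1,0]);q=list(ori(-UP,yb).as_quat())
p=box([0,0,0])
env.move_l([p[0],p[1],130],q,rate=150); env.move_l([p[0],p[1],79],rate=60); f0=fz()
env.grasp(60); s=env.read_state();print(s['width'],s['grip_force'],s['eef_pos'])
for z in (80,82,84,87,90,95,105,130):
    env.move_l([p[0],p[1],z],rate=30); print(z,np.round(fz()-f0,1)[2],end=' ')
env.move_l([p[0],p[1],180],rate=150)
im,d=snap('scene');print(env.read_state()['width'])
A=np.array([560,-100])
env.move_to([*A,80],q); env.move_l([*A,12],rate=60)
z=12
while z>5:
    z-=1; env.move_l([*A,z],rate=20); f=fz()[2]-f0[2]; print(z,round(f,1),end=' ')
    if f>2: break
env.open_gripper(); env.move_l([*A,120],rate=150)
env.move_to([480,120,250],q)
im2,d2_=snap('top','t3');W=world('top',d2_);h,s,v=np.moveaxis(hsv(im2),-1,0)
print(rect(W,(h<18)&(s>150)&(v>80),(480,640,-180,-20),(12,40)),env.read_state()['t'])
# box mouth check: rim points
print('rim',rect(W,np.ones_like(h,bool),(600,740,-50,90),(82,95)))
cv2.imwrite('pics/t3c.png',np.hstack([cv2.resize(im[100:250,280:430,::-1],(400,400)),cv2.resize(im2[150:270,260:380,::-1],(400,400))]))
E
```

```text
0.7359603458740094 65.05298495292664 [667.69187141  21.90479209  80.03915315]
80 1.8 82 -0.9 84 -1.7 87 0.4 90 -1.2 95 -1.4 105 -1.1 130 -1.3 0.7389461831593037
11 -1.4 10 -1.4 9 -2.0 8 -0.8 7 -1.1 6 5.5 {'c': [557.0, -98.8], 's': [88.9, 63.5], 'a': -17.1, 'z': 23.7, 'med': [557.9, -98.3], 'n': 787} 41.6583
rim {'c': [666.9, 22.3], 's': [90.6, 61.8], 'a': -17.1, 'z': 87.6, 'med': [669.7, 21.8], 'n': 430}
```

View pics/t3c.png

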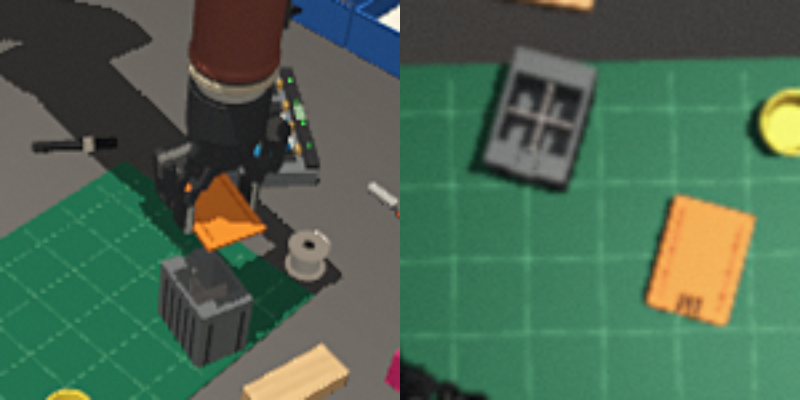

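The cover is laid flat at (557,-99) and the box mouth shows four clear wells. Next is the first cell (A).

```bash
cat > cell.py <<'E'
from sd import *
def pick(c,a,yaw,tilt,off=-15,d=5):
    ax=d2(a+yaw);l=d2(a+yaw+90);t=np.radians(tilt)
    z=-UP*np.cos(t)+l*np.sin(t); y=-(l*np.cos(t)+UP*np.sin(t))
    g=np.array([*c,37.25])+d2(a)*off; p=g+z*d; q=list(ori(z,y).as_quat())
    env.move_to(list(p+UP*110),q); env.move_l(list(p+UP*25),rate=150); f0=fz(); env.move_l(list(p),rate=50)
    print('down',np.round(fz()-f0,1)); env.grasp(40); s=env.read_state(); print('w',s['width'],s['grip_force'],np.round(s['ft_force']-f0,1))
    env.move_l(list(p+UP*120),rate=120); print('w',env.read_state()['width'])
F=RB.apply([0,1,0])
def above(w,z=200):
    env.move_to(list(box([*w,z])+F*5),list(ori(F,np.cross(UP,F)).as_quat()))
E
python3 - <<'E'
from cell import *
pick((539.7,285.2),72.2,8,8)
above((14.25,-14.25)); env.sleep(.2)
im,d=snap('scene');it,dt=snap('top')
for cam,dd,ii in(('scene',d,im),('top',dt,it)):
    W=world(cam,dd);h,s,v=np.moveaxis(hsv(ii),-1,0);m=(h>95)&(h<118)&(s>110)&(v>50)&(W[...,2]>100)
    P=RB.inv().apply(W[m]-BC);P=P[(abs(P[:,0])<60)&(abs(P[:,1])<60)];print(cam,len(P),P.min(0) if len(P) else '',P.max(0) if len(P) else '', P.mean(0))
cv2.imwrite('pics/c1.png',np.hstack([cv2.resize(im[80:260,260:440,::-1],(400,400)),cv2.resize(it[130:290,180:340,::-1],(400,400))]))
print(env.read_state()['t'],env.read_state()['width'])
E
```

```text
down [0.1 0.2 0.2]
w 0.19804697686065537 39.096588492393494 [-0.8 -1.3  3.5]
w 0.19798263559898346
scene 35 [ 12.00154558 -39.46181088 161.6606828 ] [ 38.08597327 -11.9928794  220.36869953] [ 21.96168676 -21.00934231 190.28647808]
top 3 [ 10.52745364 -22.04114164 192.93791517] [ 12.79100021 -20.30198569 203.49836344] [ 11.87358492 -21.42328093 198.95335838]
48.2417 0.19448323228658673
```

View pics/c1.png

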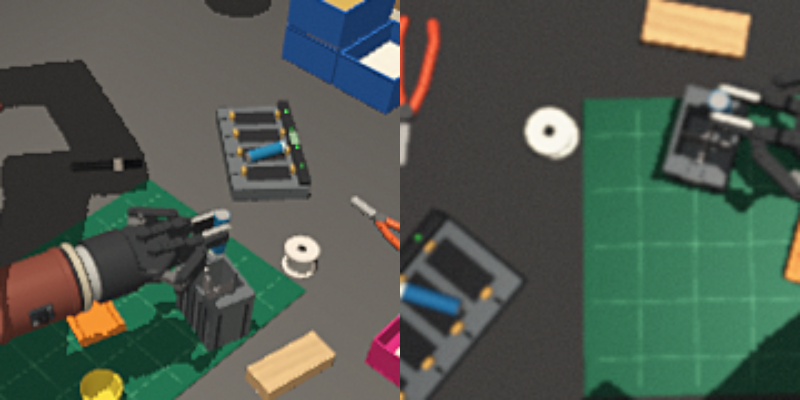

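Cell A is held upright, with its end at (720,100) in the top crop, above the mouth. I'll check its top position and lower it under force watch.

```bash
cat >> cell.py <<'E'
def insert(w,zt=101):
    it,dt=snap('top');W=world('top',dt);P=RB.inv().apply(W.reshape(-1,3)-BC)
    m=(P[:,2]>213)&(P[:,2]<224)&(abs(P[:,0]-w[0])<12)&(abs(P[:,1]-w[1])<12);print('top end',m.sum(),np.round(P[m].mean(0),1),'want',w)
    f0=fz();z=122
    env.move_l(list(box([*w,z])+F*5),rate=120)
    while z>zt:
        z-=1.5;env.move_l(list(box([*w,z])+F*5),rate=30);f=fz()-f0
        if np.linalg.norm(f)>4: print(z,np.round(RB.inv().apply(f),1));
        if np.linalg.norm(f)>8: return False
    env.open_gripper();env.sleep(.3)
    env.move_l(list(box([*w,zt+2])-F*70),rate=150);env.move_l(list(box([*w,220])-F*90),rate=200)
    return True
def boxview(name):
    it,dt=snap('top',name);W=world('top',dt);h,s,v=np.moveaxis(hsv(it),-1,0)
    P=RB.inv().apply(W.reshape(-1,3)-BC)
    for w in((14.25,14.25),(14.25,-14.25),(-14.25,14.25),(-14.25,-14.25)):
        m=(abs(P[:,0]-w[0])<9)&(abs(P[:,1]-w[1])<9);print(w,m.sum(),np.round(np.nanpercentile(P[m,2],[10,50,90])))
    return it
E
python3 - <<'E'
from cell import *
print(insert((14.25,-14.25)))
it=boxview('c2');cv2.imwrite('pics/c2c.png',cv2.resize(it[150:220,270:340,::-1],(400,400),interpolation=cv2.INTER_CUBIC));print(env.read_state()['t'])
E
```

```text
top end 57 [ 15.4 -13.9 217.5] want (14.25, -14.25)
True
(14.25, 14.25) 30 [2. 4. 7.]
(14.25, -14.25) 51 [30. 68. 71.]
(-14.25, 14.25) 29 [2. 4. 7.]
(-14.25, -14.25) 31 [2. 5. 7.]
55.0083
```

View pics/c2c.png

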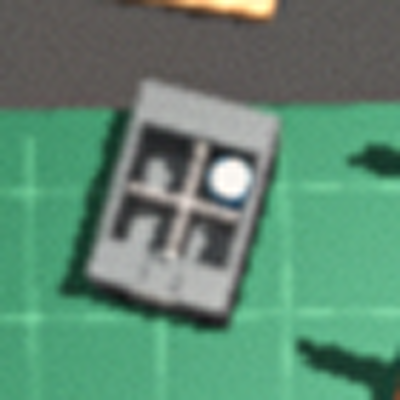

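Cell A stands in its well: white end at (230,178), top at 69 mm. Now cell B.

```bash
python3 - <<'E'
from cell import *
im,d=snap('top');W=world('top',d);h,s,v=np.moveaxis(hsv(im),-1,0)
r=rect(W,(h>95)&(h<118)&(s>110)&(v>70),(440,570,240,370),(25,60));print(r)
env.move_to([480,120,280],list(ori(-UP,-d2(162)).as_quat()))
pick((503.9,314.2),72.2,0,0)
above((-14.25,-14.25)); env.sleep(.2)
print(insert((-14.25,-14.25)))
it=boxview('c3');cv2.imwrite('pics/c3c.png',cv2.resize(it[150:270,260:380,::-1],(400,400),interpolation=cv2.INTER_CUBIC));print(env.read_state()['t'])
im2=it;W=world('top',env.grab_frame('top')[1]);h,s,v=np.moveaxis(hsv(im2),-1,0)
print(rect(W,(h<18)&(s>150)&(v>80),(480,640,-180,-20),(12,40)))
E
```

```text
{'c': [507.8, 309.6], 's': [57.7, 21.0], 'a': 71.5, 'z': 43.9, 'med': [509.3, 310.3], 'n': 169}
down [-0.4  0.6  0.2]
w 0.19538236283167107 39.23014461994171 [-0.1 -1.3  1.9]
w 0.1975340409791497
top end 60 [-13.5 -13.7 216.9] want (-14.25, -14.25)
True
(14.25, 14.25) 31 [1. 4. 7.]
(14.25, -14.25) 51 [31. 68. 70.]
(-14.25, 14.25) 30 [1. 3. 5.]
(-14.25, -14.25) 48 [50. 69. 72.]
69.2667
{'c': [557.6, -99.3], 's': [90.0, 63.8], 'a': -16.9, 'z': 23.7, 'med': [556.1, -97.9], 'n': 399}
```

View pics/c3c.png

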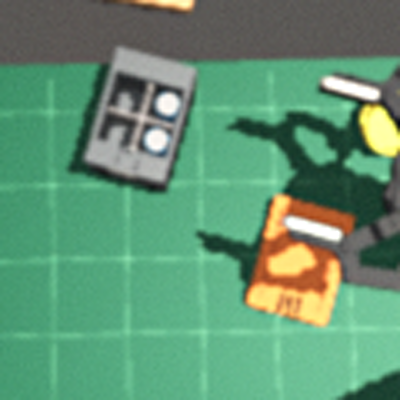

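Both cells stand in their wells at (167,103) and (156,139). Now I'll retrieve the cover and bring it above the box.

```bash
python3 - <<'E'
from cell import *
yb=RB.apply([0,1,0]);q=list(ori(-UP,yb).as_quat())
env.move_to([460,60,250],q)
im,d=snap('top');W=world('top',d);h,s,v=np.moveaxis(hsv(im),-1,0)
r=rect(W,(h<18)&(s>150)&(v>80),(480,640,-180,-20),(12,40));print(r)
print('rim',rect(W,np.ones_like(h,bool),(600,740,-50,90),(82,95)))
c=np.array(r['c'])
q=list(ori(-UP,d2(r['a']+90)).as_quat())
env.move_to([*c,90],q);env.move_l([*c,4.5],rate=60);f0=fz();env.grasp(100);s_=env.read_state();print(s_['width'],np.round(s_['ft_force']-f0,1),s_['eef_pos'])
env.move_l([*c,60],rate=60);env.move_l([*c,150],rate=120)
q=list(ori(-UP,yb).as_quat());p=box([0,0,0])
env.move_to([p[0],p[1],150],q);env.sleep(.2)
for cam in('top','scene'):
    im,d=snap(cam,'v1'+cam);W=world(cam,d);h,s,v=np.moveaxis(hsv(im),-1,0)
    m=(h<18)&(s>150)&(v>50);P=RB.inv().apply(W[m]-BC);P=P[(abs(P[:,0])<60)&(abs(P[:,1])<50)&(P[:,2]>120)]
    print(cam,len(P),np.round(np.percentile(P,1,axis=0),1),np.round(np.percentile(P,99,axis=0),1))
    T=P[P[:,2]>np.median(P[:,2])-8];print(np.round(np.linalg.lstsq(np.c_[T[:,:2],np.ones(len(T))],T[:,2],rcond=None)[0],3))
a=cv2.imread('pics/v1top.png');b=cv2.imread('pics/v1scene.png')
cv2.imwrite('pics/v1c.png',np.hstack([cv2.resize(a[140:230,255:345],(400,400)),cv2.resize(b[130:270,290:430],(400,400))]))
print(env.read_state()['t'])
E
```

```text
{'c': [557.0, -99.0], 's': [88.8, 63.5], 'a': -16.9, 'z': 23.8, 'med': [558.0, -98.1], 'n': 788}
rim {'c': [666.7, 22.4], 's': [90.7, 61.9], 'a': -16.9, 'z': 87.3, 'med': [671.3, 21.1], 'n': 426}
0.7265012297463279 [-0.9  1.4  6.1] [558.0321065  -99.24601111   5.85239649]
top 3244 [-55.9 -48.7 162.6] [ 40.7  48.6 541.6]
[-1.1100e-01  5.6000e-02  5.2028e+02]
scene 657 [-56.  -40.7 160.2] [ 45.6  48.1 540. ]
[-9.40000e-02  1.80500e+00  2.48324e+02]
78.3167
```

View pics/v1c.png

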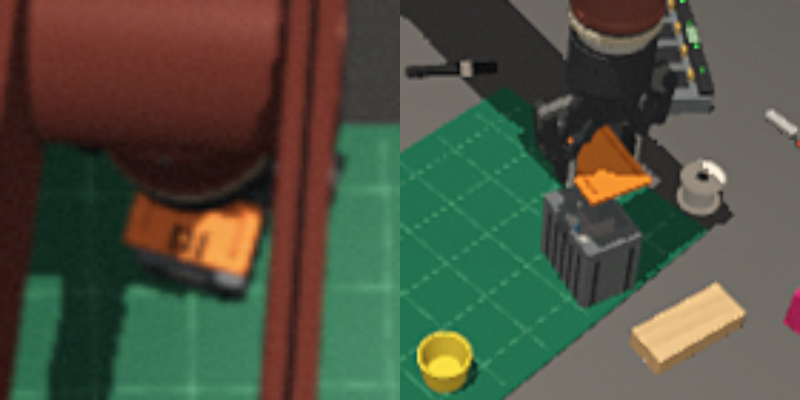

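```bash
cat > cov.py <<'E'
from cell import *
def cov(cam,zmin=60):
    im,d=snap(cam);W=world(cam,d);h,s,v=np.moveaxis(hsv(im),-1,0)
    m=(h<18)&(s>150)&(v>50);P=RB.inv().apply(W[m]-BC);P=P[(abs(P[:,0])<60)&(abs(P[:,1])<50)&(P[:,2]>zmin)&(P[:,2]<185)]
    T=P
    for _ in range(6):
        c=np.linalg.lstsq(np.c_[T[:,:2],np.ones(len(T))],T[:,2],rcond=None)[0];r=P[:,2]-np.c_[P[:,:2],np.ones(len(P))]@c;T=P[abs(r)<4]
    lo,hi=np.percentile(T,1,axis=0),np.percentile(T,99,axis=0)
    print(cam,len(T),np.round(lo,1),np.round(hi,1),'plane',np.round(c,3)); return c
E
python3 - <<'E'
from cov import *
print(env.read_state()['eef_pos'])
cov('top');cov('scene')
E
```

```text
[666.79210811  20.80119584 150.19853144]
top 336 [-44.5 -33.7 161.6] [ -9.8  30.  168.7] plane [2.70000e-02 1.00000e-02 1.66026e+02]
scene 432 [-34.3 -35.5 161. ] [ 45.   29.2 167.3] plane [1.00000e-03 6.00000e-03 1.64373e+02]
```

```bash
python3 - <<'E'
from cov import *
t=lambda z,dx=0,dy=2.0: list(box([dx,dy,0])*[1,1,0]+[0,0,z])
env.move_l(t(150),rate=40);env.sleep(.3);print(env.read_state()['eef_pos'],t(150))
cov('top');cov('scene')
f0=fz();z=96;env.move_l(t(z),rate=60)
while z>80:
    z-=1;env.move_l(t(z),rate=15);f=RB.inv().apply(fz()-f0)
    if z<90: print(z,np.round(f,1))
    if f[2]>6 or np.linalg.norm(f[:2])>8: break
print(env.read_state()['eef_pos']);cov('top');cov('scene')
E
```

```text
[667.67747104  23.85511109 149.96319891] [np.float64(667.678063593889), np.float64(23.814638995064133), np.float64(150.0)]
top 333 [-44.4 -30.3 161.6] [-10.1  33.1 168.4] plane [-1.700e-02 -7.000e-03  1.643e+02]
scene 436 [-32.9 -32.1 161. ] [ 44.8  32.2 167.1] plane [-8.00000e-03  1.00000e-03  1.64228e+02]
89 [ 0.1  0.3 -0.8]
88 [ 0.5 -0.7  0.2]
87 [-0.5  0.1  1.1]
86 [-0.5  0.9 -0.6]
85 [-0.1 -0.3  0. ]
84 [ 0.1  0.7 -0. ]
83 [-0.5  0.3  1.3]
82 [-2.4 -0.1  5.6]
81 [-3.  -0.7  8.2]
[668.19072871  23.73656053  82.35496145]
top 278 [-44.1 -30.5  93.4] [-10.5  32.6 100.5] plane [3.3000e-02 6.0000e-03 9.8036e+01]
scene 397 [-31.  -31.7  93.5] [ 45.1  32.  100.2] plane [9.0000e-03 6.0000e-03 9.6749e+01]
```

Cover is in the mouth, resting on the catches about 6 mm high. I'll release it and press the ends in turn.

```bash
python3 - <<'E'
from cov import *
yb=RB.apply([0,1,0]);q=list(ori(-UP,yb).as_quat())
env.open_gripper();p=np.array(env.read_state()['eef_pos']);env.move_l(list(p*[1,1,0]+[0,0,140]),rate=120)
cov('scene'); env.grasp(30)
def press(x,zmin=94.5,fmax=28):
    t=lambda z:list(box([x,.5,0])*[1,1,0]+[0,0,z])
    env.move_l(t(125),q,rate=120);env.move_l(t(106),rate=80);env.sleep(.2);f0=fz();z=106;mx=0
    while z>zmin:
        z-=.5;env.move_l(t(z),rate=12);f=(fz()-f0)[2];zz=env.read_state()['eef_pos'][2];mx=max(mx,f)
        if f>3: print((z,round(zz,1),round(f,1)),end=' ')
        if f>fmax: break
    env.move_l(t(125),rate=60);print('\npress',x,'max',mx)
press(33);press(-33);cov('scene')
press(33);press(-33)
c=box([-60,-60,230]);env.move_l(list(c),rate=150);env.move_to([420,100,300],q)
cov('top');cov('scene');print(env.read_state()['t'])
E
```

```text
scene 511 [-43.5 -32.3  89.7] [ 44.3  32.1 101.6] plane [ 9.9000e-02 -3.0000e-03  9.5744e+01]
(96.0, np.float64(96.6), np.float64(4.0)) (95.5, np.float64(96.5), np.float64(6.6)) (95.0, np.float64(96.4), np.float64(8.1)) (94.5, np.float64(96.3), np.float64(10.4)) 
press 33 max 10.425823213668993
(102.0, np.float64(102.4), np.float64(3.9)) (101.5, np.float64(102.0), np.float64(4.4)) (101.0, np.float64(101.7), np.float64(5.7)) (100.5, np.float64(101.3), np.float64(4.8)) (100.0, np.float64(100.7), np.float64(5.0)) (94.5, np.float64(95.1), np.float64(4.3)) 
press -33 max 5.734587294278757
scene 543 [-43.5 -31.8  87.6] [44.3 32.3 94.6] plane [-3.0000e-03 -8.0000e-03  9.1009e+01]
(94.5, np.float64(95.1), np.float64(5.5)) 
press 33 max 5.527327284427369
(94.5, np.float64(95.1), np.float64(4.9)) 
press -33 max 4.928846208522143
top 912 [-44.  -29.7  88.2] [44.  33.7 95.5] plane [-3.0000e-03 -1.0000e-03  9.1888e+01]
scene 552 [-43.9 -31.7  87.7] [45.  31.9 94.7] plane [-4.0000e-03 -2.0000e-03  9.1158e+01]
118.3667
```

The cover is home and level. One final check of the screwdriver and the rest of the bench.

```bash
python3 - <<'E'
from cov import *
im,d=snap('top','f1');print(find_sd(box_=(350,700,-520,-100)))
b,_=snap('scene','f2');cv2.imwrite('pics/f.png',np.vstack([im[:,:,::-1][80:320,100:500],cv2.resize(b[:,:,::-1][150:350,150:480],(400,240))]))
E
```

```text
{'c': [487.7, -418.1], 's': [65.8, 28.7], 'a': -0.9, 'z': 25.6, 'med': [489.3, -414.0], 'n': 199}
```

View pics/f.png

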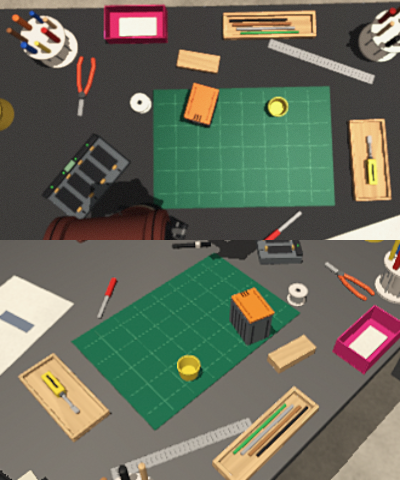

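The final pictures show the screwdriver inside the tray at (372,160), the cover closed and the bystanders unmoved, so I'm handing the job in.

```bash
python3 -c "
from station import env
print(env.finish_job())"
```

```text
the job is handed in; nothing more can be done
None
```

I handed the job in: both cells found in the charger stand in their own wells, the cover is pressed home and level (highest press reading about 10 N), the screwdriver lies in the tray, and the bystanders look unmoved; `finish_job` returned no verdict.

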